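Slide the sample carrier home under the jig's leaf spring

ROBOT

A 6-joint arm with a two-finger parallel gripper is mounted at the origin on the work surface. World frame = base frame: x ahead of the robot, y to its left, z up, the work surface at z = 0. Lengths are in m, angles in rad, forces in N, time in s.
With the tool pointing down it reaches from about 0.275 to 0.85 m from the base axis. Payload 5.2 kg.
Tool frame: the origin (TCP) lies at the very end of the fingers, on their centre line; the grasp point (between the pads) lies 19 mm behind it; z points along the fingers, y is the direction in which the jaws open and shut (so a half turn about z gives the same grasp; the last joint's range is limited). The gripper opens to 85 mm and grips with 20 to 120 N. Pads are 22 mm wide; open, the fingers measure 114 mm over their backs; the gripper's body (76 mm by 85 mm) begins 54 mm behind the grasp point. The pads swing forward as they close: fully open they stand 13 mm farther back than shut.
Start: joints at [1.027, 0.259, 1.535, -0, 1.348, -0.203], TCP at [0.184, 0.518, 0.231] pointing down, gripper open.
Joint ranges: [-3.14, 3.14], [-0.91, 2.08], [0.19, 2.58], [-1.22, 4.36], [0.22, 2.71], [-3.12, 3.12]. Speed limits (rad/s): [2.57, 2.57, 3.14, 3.14, 3.14, 3.14].

INTERFACE

Orientations are given as a 3x3 rotation matrix whose columns are the frame's x, y, z axes.
In Python, from station import env gives the robot as it stands. The module is installed in compiled form; this text tells all that it offers.
- The arm moves only by the tool apply_moves, never from a script. Its argument "motion" is a list of rows, each a list of 2 entries, a list of its own where there are three numbers: the shift along the tool's x, y, z in cm, then the turn about the tool's z in degrees. In form: [[[tx, ty, tz], yaw], ...]. A call has 1 to 10 rows; each row is the pose to reach, as a shift and turn from the pose measured when the call began, along the tool's axes at that moment; what a row does not reach only later rows make up. A row lasts 1/8 s, in which the tool goes at most 62.5 mm and 10.7 degrees, less where a joint would pass 70% of its speed; a pose out of reach is approached as far as the arm can. A call with a gripper value outside its range is refused whole. "jaw" is the gripper's target within -1 to 1 (fully open at 1, half-way at 0, shut at -1), set as the call begins (left out, the last holds). The fingers move at their own pace and stop on an object; "force" is the grip in N (left out, the last holds). Time passes only in rows, so rows that repeat a pose let the fingers close. It gives the time, the measured TCP pose, the force and the opening at its end, in the units of the state.
- env.get_state(): the state, without advancing time (a new reading comes with each control period).
- env.get_image(name): name is "side" or "top"; returns a dict with "color" (400x640x3 uint8, red, green, blue), "depth" (400x640 float32, m along the optical axis (not along the pixel's ray), 0 where there is no reading), "fov_y" (degrees; the focal length in pixels is half the picture's height over the tangent of half this angle, whatever the lens; pixels are square), "cx", "cy" (the principal point, pixels), "D" ([k1, k2, p1, p2, k3] as OpenCV has them; the pictures are not rectified), "world_from_camera" (4x4, takes a point from camera to world coordinates). Camera axes: x right, y down, z forward; pixel columns grow to the right and rows downward; lengths in m; the calibration is good to about 2 mm. A picture is of the moment at which its call begins.
- env.finish_job(): hands the job in, once; it reports no verdict.
Trained networks look in the newest picture that a camera, given by its name, has taken for a name from the list of things; names that differ only in an ending like _2 or _b are one class to them, and where a whole thing is asked for, a point or a joint stands for the part that bears it (a point fixed in the world has none). Each returns a list of dicts, best first, with "score" (0 to 1); they miss things now and then, are a little off and sometimes report something else, mostly with a low value. They report only what shows in the picture. A call takes as long as a camera call. They do not tell look-alikes from the thing itself.
- env.search_frame(camera, label): "position" ([row, column] in pixels, amid what is visible of it).
- env.pinpoint(camera, label): "position" ([row, column] in pixels: a listed point, or the origin of a listed thing).
The state is a dict: "time": time; "qpos": joint angles; "joint_velocities": joint speeds; "effort": joint torques, N m; "ee_pos": TCP position; "tcp_rot": TCP orientation; "force": force on the tool from outside, world axes, zero at the start; "moment": the same for the moment, N m; "gripper_width": finger opening in m.
Only numpy, scipy, OpenCV 4.12 (cv2) and the standard library are available. Lean on these libraries where they do the work, as an engineer would, in place of code of your own. Each camera call takes 0.05 s, during which the arm holds its last target.

TASK

Load the blue sample carrier into the wooden jig: with closed fingertips in the open pocket at its tail, press it down hard so that the sprung plate beneath it sinks all the way, and keep pressing while you slide it under the steel bar and the leaf spring until its nose meets the red stop and the plate has popped up behind its tail. Only press and slide the carrier, never lift it or tip it up; leave the other things on the bench where they are, and take the hand away at the end.

Things in the scene. Friction and masses are not known exactly. Their poses are not given: they have to be found in the camera images.
- jig: Wooden jig fixed to the bench, 315 x 100 mm. Origin: on the bench surface, on the channel's centre line. +x is the slide direction (to the red stop), +z up; it spans x = -120 to 195 mm. Two fences (inner faces y = +/-30 mm, tops z = 40 mm) form the channel; its floor is the sprung plate from x = -111 to 29 mm, then the fixed black bed (top z = 24 mm). Sliding faces are slick (friction about 0.25)
- bar_underside (a point): Middle of the underside of the dark steel bar that crosses the channel, 39 mm above the bench, at jig x = 115 mm; the bar is 10 mm wide along x and 8 mm thick, its top 47 mm above the bench
- stop_face (a point): Middle of the red stop's face, which the carrier's nose must meet: at jig x = 173 mm, 30 mm above the bench. The stop's top is 46 mm above the bench
- sprung_plate (a joint): Sinking of the aluminium sprung plate, m: 0 = up (top 32 mm above the bench, 8 mm above the fixed bed), 0.0085 = fully down, 0.5 mm below the fixed bed. It pushes up with about 5 N when up and 8 N when down: pressing with some 10 to 20 N takes it down. Up, it holds the carrier's nose too high to go under the bar
- leaf_spring (a joint): Lift angle of the steel leaf spring, rad: 0 = at rest, about 0.11 with the carrier under it. 28 mm wide, hinged at the bar, it slopes down towards the stop over 45 mm, its tip about 31 mm above the bench at rest. It rides up by itself as the carrier's nose slides beneath it, then presses on the carrier with about 5 N
- carrier: Blue sample carrier, 140 x 56 x 12 mm, about 0.2 kg, loose in the channel on the sprung plate. Origin: centre of its underside; +x to its nose (along the jig's +x), +z up. The front 88 mm is solid, topped with a dark panel sample; the tail has an open pocket. Home: nose on the stop, origin at jig x = 103 mm, 24 mm above the bench, tail 4 mm past the sprung plate's edge
- pocket (a point): Centre of the pocket's steel floor, where the fingertips press: at carrier x = -40 mm, 6 mm above the carrier's underside. The pocket is 44 x 44 mm and 6 mm deep, with rims 6 to 8 mm thick. Its front wall, 22 mm ahead of this point, can be pushed against
- offcut: Bystander, to be left alone: pale wood offcut 90 x 45 x 18 mm lying flat. Origin at the middle of its underside.
- tape_roll: Bystander, to be left alone: open amber roll of tape, 90 mm across, 40 mm high, lying flat. Origin at the middle of its underside.
- screwdriver: Bystander, to be left alone: screwdriver with green handle, lying flat. Origin at the underside, near its middle.
- small_carton: Bystander, to be left alone: small closed carton 100 x 75 x 60 mm. Origin at the middle of its underside.
- mug: Bystander, to be left alone: white mug, 76 mm across, 90 mm high. Origin at the middle of its underside.
- bottle: Bystander, to be left alone: orange bottle, 64 mm across, 170 mm high. Origin at the middle of its underside.
- panel_offcut: Bystander, to be left alone: dark panel offcut 120 x 80 x 12 mm lying flat. Origin at the middle of its underside.
There are look-alikes about, which are no part of the job. Of the things that look like the carrier, the smallest one is meant.

How it is judged:
On the way, in this order (a step that is already met when the one before it is completed fails the run):
1. the fingers press the carrier down, the sprung plate sinking at least 6 mm (value of joint sprung_plate above 0.006 m and contact force between the fingers and carrier above 3 N and value of joint leaf_spring below 0.03 rad), for 0.1 s.
2. the carrier, still touched by the fingers, is under the leaf spring and lifts it (value of joint leaf_spring above 0.06 rad and x of carrier in the frame of jig above 0.06 m and contact force between the fingers and carrier above 1 N), for 0.1 s.
At the end, for the whole second after the job is handed in: The carrier lies at rest, flat on the fixed bed (underside within about 2.5 mm of it), its nose within 4.5 mm of the red stop, the leaf spring lifted on top of it (over 0.06 rad), and the sprung plate up again behind its tail (within 1.5 mm) (x of carrier in the frame of jig between 0.0985 and 0.106 m and z of carrier in the frame of jig between 0.021 and 0.0265 m and angle between the x axis of carrier and the x axis of jig, either way round below 0.06 rad and value of joint sprung_plate below 0.0015 m and value of joint leaf_spring above 0.06 rad and linear speed of carrier below 0.01 m/s); the robot touches nothing.
It fails at once if the carrier is lifted more than 10 mm above where it rested (z of carrier in the frame of jig above 0.042 m).
It fails at once if the carrier is tipped up by more than about 14 degrees (angle between carrier's own z axis and vertical above 0.25 rad).
It fails at once if a bystander is moved by more than 20 mm (distance of any of offcut, tape_roll, screwdriver, small_carton, mug, bottle, panel_offcut from where it was at the start of the episode above 0.02 m).
It also fails if it takes over 48 s, if anything falls off the work surface, if the arm or the gripper's body presses on something with over 40 N, if the wrist force passes 120 N, or if a joint passes its speed limit or range.

## Working session

There is one attempt and no reset: what is moved stays moved. The work goes in short steps, Python scripts to look and compute and a tool call to move; the robot and the scene stay as the last step left them, time stands still between calls to the robot, and variables do not carry over. Pictures are saved under pics/ and viewed, and the job is handed in when it is done.

Besides the shell and the picture viewer there is one more tool, called after ">>>" as a command line: name --argument value ..., lists and objects as JSON in quotes. apply_moves: Moves the arm, as the interface text tells. Its arguments: {"type":"object","properties":{"motion":{"type":"array"},"jaw":{"type":"number"},"force":{"type":"number"}},"required":["motion"]}

```bash
mkdir -p pics
cat > h.py <<'E'
import numpy as np, cv2
from station import env
def K(im):
    h=im["color"].shape[0]; f=h/2/np.tan(np.radians(im["fov_y"])/2)
    return np.array([[f,0,im["cx"]],[0,f,im["cy"]],[0,0,1.]])
def ray(im,rc):
    k=K(im); p=cv2.undistortPoints(np.array([[[rc[1],rc[0]]]],float),k,np.array(im["D"],float))[0,0]
    return np.array([p[0],p[1],1.])
def at_z(im,rc,z):
    T=np.array(im["world_from_camera"]); d=T[:3,:3]@ray(im,rc); o=T[:3,3]
    return o+d*(z-o[2])/d[2]
def by_depth(im,rc):
    T=np.array(im["world_from_camera"]); d=im["depth"][int(round(rc[0])),int(round(rc[1]))]
    return T[:3,:3]@(ray(im,rc)*d)+T[:3,3]
def proj(im,P):
    T=np.linalg.inv(np.array(im["world_from_camera"])); P=np.atleast_2d(P)
    r,_=cv2.Rodrigues(T[:3,:3]); p,_=cv2.projectPoints(P.astype(float),r,T[:3,3],K(im),np.array(im["D"],float))
    return p[:,0,::-1]
def save(im,n): cv2.imwrite("pics/"+n,im["color"][:,:,::-1])
E
python3 - <<'E'
from h import *
for c in ["top","side"]:
    im=env.get_image(c); save(im,c+"0.png")
    print(c,im["fov_y"],im["D"],np.round(im["world_from_camera"],3).tolist())
    for l in ["carrier","pocket","jig","bar_underside","stop_face","sprung_plate"]:
        for f in ("pinpoint","search_frame"):
            print(l,f,[(np.round(d["position"]).tolist(),round(d["score"],2)) for d in getattr(env,f)(c,l)])
print(env.get_state())
E
```

```text
top 43.267696928118525 [0.05439673 0.         0.         0.         0.        ] [[0.076, -0.974, 0.211, 0.283], [-0.997, -0.074, 0.017, -0.002], [-0.001, -0.212, -0.977, 1.21], [0.0, 0.0, 0.0, 1.0]]
carrier pinpoint [([298.0, 378.0], 0.97), ([291.0, 255.0], 0.64), ([177.0, 337.0], 0.56)]
carrier search_frame [([296.0, 383.0], 0.94), ([291.0, 253.0], 0.89), ([174.0, 335.0], 0.67)]
pocket pinpoint [([273.0, 388.0], 0.98), ([164.0, 350.0], 0.7), ([189.0, 289.0], 0.41)]
pocket search_frame [([171.0, 336.0], 0.69), ([290.0, 252.0], 0.61), ([296.0, 378.0], 0.58), ([192.0, 300.0], 0.42)]
jig pinpoint [([177.0, 336.0], 0.75)]
jig search_frame []
bar_underside pinpoint [([190.0, 293.0], 0.73)]
bar_underside search_frame [([188.0, 304.0], 0.88)]
stop_face pinpoint [([207.0, 266.0], 0.67)]
stop_face search_frame [([190.0, 303.0], 0.9)]Traceback (most recent call last):
  File "<stdin>", line 7, in <module>
ValueError: it knows: bar_underside, bottle, carrier, jig, mug, offcut, panel_offcut, pocket, screwdriver, small_carton, stop_face, tape_roll
```

Run:
```python
from h import *
for c in ["side"]:
    im=env.get_image(c); save(im,c+"0.png")
    print(c,im["fov_y"],im["D"],np.round(im["world_from_camera"],3).tolist())
    for l in ["carrier","pocket","jig","bar_underside","stop_face"]:
        for f in ("pinpoint",):
            print(l,f,[(np.round(d["position"]).tolist(),round(d["score"],2)) for d in getattr(env,f)(c,l)])
print(env.get_state())
```

```text
side 45.91243981154638 [0.0200891 0.        0.        0.        0.       ] [[-0.999, -0.021, 0.027, 0.483], [-0.034, 0.701, -0.712, 0.925], [-0.004, -0.713, -0.701, 0.935], [0.0, 0.0, 0.0, 1.0]]
carrier pinpoint [([263.0, 393.0], 0.96), ([199.0, 286.0], 0.86), ([181.0, 386.0], 0.59)]
pocket pinpoint [([192.0, 279.0], 0.75), ([258.0, 415.0], 0.69), ([176.0, 366.0], 0.56)]
jig pinpoint [([211.0, 286.0], 0.78)]
bar_underside pinpoint [([228.0, 309.0], 0.87), ([201.0, 289.0], 0.54)]
stop_face pinpoint [([245.0, 317.0], 0.77)]
{'time': 0.85, 'qpos': array([ 1.02720142e+00,  2.58563311e-01,  1.53501589e+00, -2.91645796e-05,
        1.34800160e+00, -2.02776698e-01]), 'joint_velocities': array([-0.00212399, -0.00104184,  0.00019079, -0.00109601,  0.0005059 ,
       -0.00010779]), 'effort': array([ 2.68079757e-04, -4.45882952e+01, -2.90896064e+01, -2.25575773e-04,
        4.10174598e-04, -2.98883030e-06]), 'ee_pos': array([0.1838143 , 0.51836807, 0.23132312]), 'tcp_rot': array([[-9.42483640e-01,  3.34252281e-01,  3.04724461e-05],
       [ 3.34252281e-01,  9.42483641e-01, -4.57013869e-06],
       [-3.02473612e-05,  5.87820368e-06, -1.00000000e+00]]), 'force': array([-1.14719962,  0.58194959,  0.286803  ]), 'moment': array([-0.00928189, -0.06924011, -0.06465606]), 'gripper_width': 0.08549331841826163}
```

View pics/top0.png

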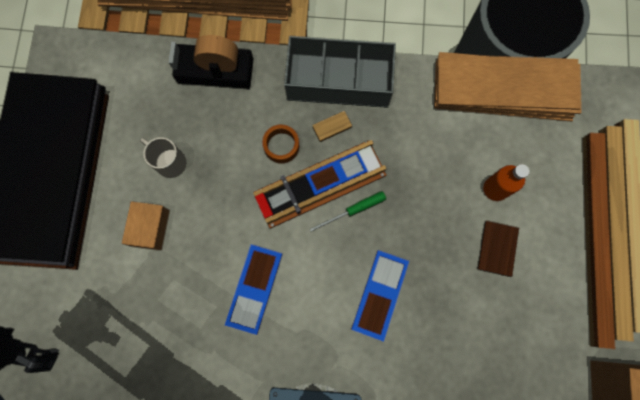

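View pics/side0.png

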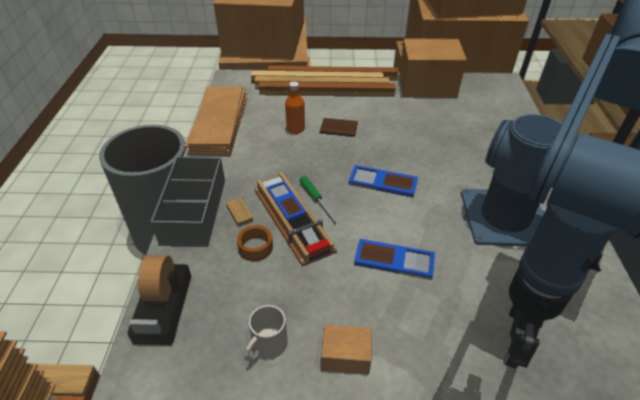

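Candidates for the carrier: top view (174,335) in the jig, (290,253) and (296,380) flat on the bench. The last two look larger, and only the first is in the channel. I'll measure all three and check it in a crop.

Run:
```python
from h import *
ims={}
for c in ["top","side"]:
    im=env.get_image(c); ims[c]=im
    hsv=cv2.cvtColor(im["color"],cv2.COLOR_RGB2HSV)
    m=cv2.inRange(hsv,(105,140,60),(130,255,255))
    m=cv2.morphologyEx(m,cv2.MORPH_CLOSE,np.ones((15,15)))
    n,lab,st,ce=cv2.connectedComponentsWithStats(m)
    for i in range(1,n):
        if st[i,4]<200: continue
        cn=cv2.findContours((lab==i).astype(np.uint8),cv2.RETR_EXTERNAL,cv2.CHAIN_APPROX_NONE)[0][0][:,0,::-1]
        for z in (0.012,0.044):
            W=np.array([at_z(im,p,z)[:2] for p in cn])
            r=cv2.minAreaRect((W*1000).astype(np.float32))
            print(c,np.round(ce[i]),z,np.round(r[0]),np.round(r[1]),round(r[2],1))
for c,ps in {"top":[("bar",(190,293),.039),("stop",(207,266),.030),("pocket",(164,350),.038),("jig",(177,336),0),("carr",(177,337),.032)],
 "side":[("bar",(228,309),.039),("stop",(245,317),.030),("pocket",(192,279),.038),("jig",(211,286),0),("carr",(199,286),.032)]}.items():
    for n,p,z in ps: print(c,n,np.round(at_z(ims[c],p,z)*1000),np.round(by_depth(ims[c],p)*1000))
cv2.imwrite("pics/ct.png",cv2.resize(ims["top"]["color"][125:240,235:405,::-1],None,fx=4.5,fy=4.5,interpolation=cv2.INTER_CUBIC))
cv2.imwrite("pics/cs.png",cv2.resize(ims["side"]["color"][165:270,230:370,::-1],None,fx=5,fy=5,interpolation=cv2.INTER_CUBIC))
```

```text
top [336. 173.] 0.012 [609.  -9.] [ 57. 144.] 29.3
top [336. 173.] 0.044 [601.  -9.] [ 56. 140.] 29.3
top [253. 290.] 0.012 [316. 162.] [ 77. 193.] 78.1
top [253. 290.] 0.044 [316. 158.] [ 75. 187.] 78.1
top [380. 295.] 0.012 [ 325. -133.] [ 77. 193.] 74.6
top [380. 295.] 0.044 [ 324. -130.] [ 75. 188.] 74.6
side [384. 180.] 0.012 [ 325. -133.] [ 85. 193.] 74.0
side [384. 180.] 0.044 [330. -96.] [ 82. 186.] 74.0
side [286. 200.] 0.012 [605. -39.] [ 57. 151.] 29.5
side [286. 200.] 0.044 [601.  -5.] [ 55. 146.] 29.5
side [395. 259.] 0.012 [316. 163.] [ 83. 192.] 78.3
side [395. 259.] 0.044 [321. 189.] [ 80. 185.] 78.3
top bar [552.  89.  39.] [555.  90.  28.]
top stop [508. 151.  30.] [505. 148.  46.]
top pocket [627. -42.  38.] [628. -42.  34.]
top jig [602. -11.   0.] [590. -11.  45.]
top carr [594. -13.  32.] [591. -13.  41.]
side bar [533.  94.  39.] [532.  99.  44.]
side stop [510. 144.  30.] [510. 158.  46.]
side pocket [623. -41.  38.] [623. -43.  37.]
side jig [602.  -5.  -0.] [596.  42.  47.]
side carr [602. -20.  32.] [600.  -6.  45.]
```

View pics/ct.png

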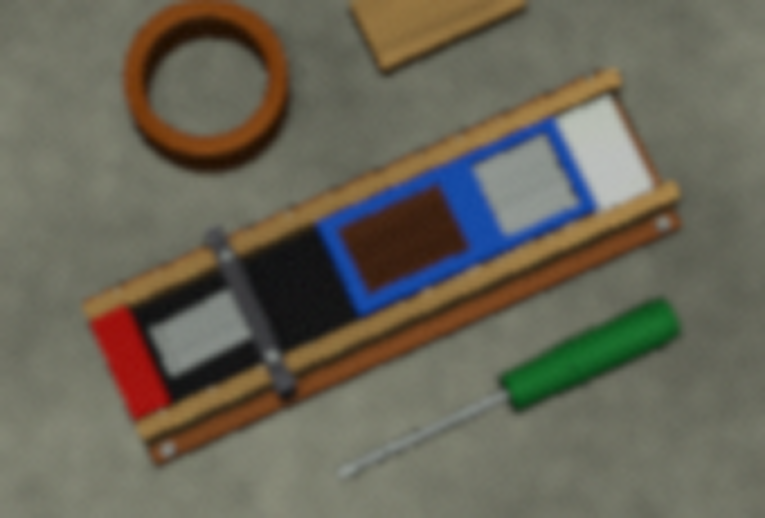

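View pics/cs.png

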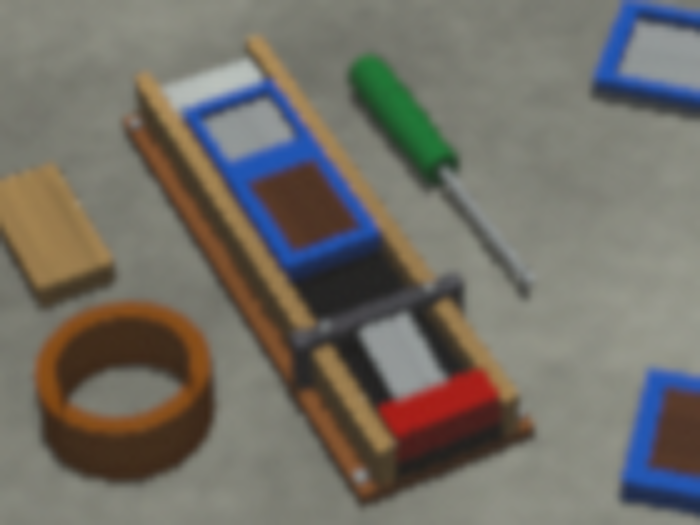

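The close crop shows the carrier in the jig: panel at the nose, steel pocket at the tail, red stop lower left. It measures 140 x 56 mm, against about 190 x 76 mm for the two on the bench, so it is the one meant. Next I'll overlay the jig model to refine the pose.

```bash
cat >> h.py <<'E'
def draw(im,c,ang,cx,n,box,s,jig0):
    # jig0 origin xy mm, ang deg, cx carrier x in jig (mm)
    a=np.radians(ang); u=np.array([np.cos(a),np.sin(a)]); v=np.array([-u[1],u[0]])
    W=lambda x,y,z:[*(np.array(jig0)+x*u+y*v)/1000,z/1000]
    r0,r1,c0,c1=box
    g=cv2.resize(im["color"][r0:r1,c0:c1,::-1],None,fx=s,fy=s,interpolation=cv2.INTER_CUBIC)
    def poly(P,col):
        p=proj(im,P); q=np.c_[(p[:,1]-c0+.5)*s,(p[:,0]-r0+.5)*s].astype(np.int32)
        cv2.polylines(g,[q],True,col,1)
    R=lambda x0,x1,y,z:[W(x0,-y,z),W(x1,-y,z),W(x1,y,z),W(x0,y,z)]
    poly(R(-120,195,30,40),(0,255,0)); poly(R(-120,195,50,0),(0,255,255))
    poly(R(173,195,30,46),(255,255,0)); poly(R(110,120,30,47),(255,0,255))
    poly(R(cx-70,cx+70,28,44),(255,255,255)); poly(R(cx-62,cx-18,22,38),(0,0,255))
    cv2.imwrite("pics/"+n,g)
E
python3 - <<'E'
from h import *
a=119.3; u=np.array([np.cos(np.radians(a)),np.sin(np.radians(a))]); c=np.array([601,-8]); j=c+7*u
print(j)
draw(env.get_image("top"),0,a,-7,"ot.png",(125,240,235,405),4.5,j)
draw(env.get_image("side"),0,a,-7,"os.png",(165,270,230,370),5,j)
E
```

```text
[597.57432284  -1.89551509]
```

View pics/ot.png

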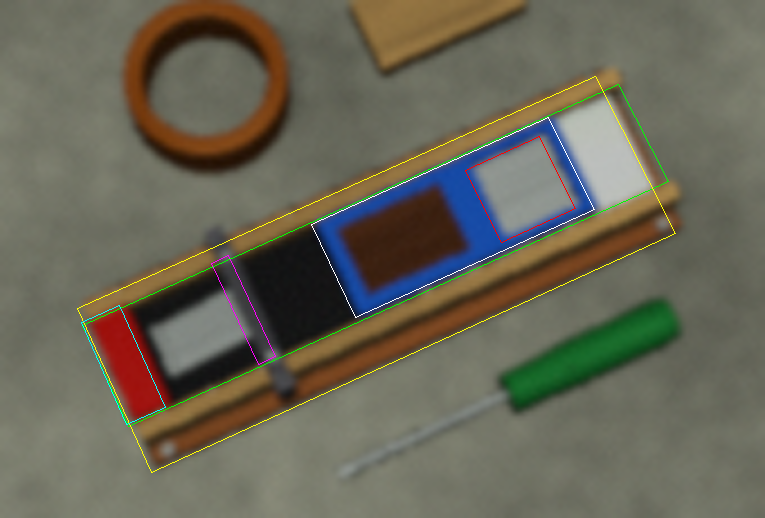

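View pics/os.png

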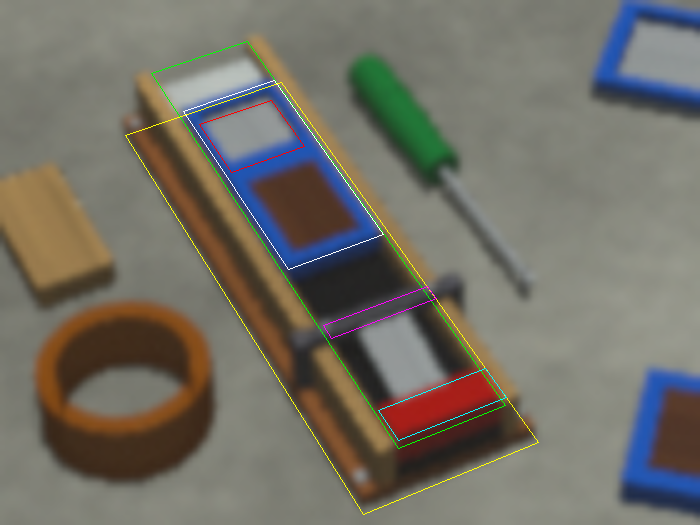

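The overlay fits within about 2–3 mm (the jig sits about 3 mm further back than drawn). Pocket centre is near (621, -44) mm and the slide direction is 119.3°. I'll move over with the jaws shut and the tool x axis along the slide.

>>> apply_moves --motion '[[[-4,-2.6,0],4],[[-10,-6.4,0],8],[[-15,-9.6,0],12],[[-20,-12.8,0],16],[[-25,-16,0],20],[[-30,-19.2,0],25],[[-35,-22.4,0],30],[[-40,-25.6,0],35],[[-45,-28.8,0],41.2],[[-50,-32,0],41.2]]' --jaw -1 --force 60

```text
time: 2.3
ee_pos: [0.5492, 0.0479, 0.2315]
tcp_rot: [[-0.488, 0.873, 0.001], [0.873, 0.488, 0.0], [-0.0, 0.001, -1.0]]
force: [0.9, 0.6, -0.3]
gripper_width: 0.0002
```

```bash
cat >> h.py <<'E'
def go(x,y,z):
    s=env.get_state(); R=np.array(s["tcp_rot"]); p=np.array(s["ee_pos"])
    d=R.T@(np.array([x,y,z])/1000-p)
    print("t",round(s["time"],2),"p",np.round(p*1000,1),"F",np.round(s["force"],1),"w",round(s["gripper_width"]*1000,1),"xang",round(np.degrees(np.arctan2(R[1,0],R[0,0])),2),"tilt",np.round(R[:,2],3))
    print("shift cm",np.round(d*100,2))
E
python3 -c "
from h import *
go(621,-44,110)"
```

```text
t 2.3 p [549.2  47.9 231.5] F [ 0.9  0.6 -0.3] w 0.2 xang 119.19 tilt [ 0.001  0.    -1.   ]
shift cm [-11.53   1.78  12.15]
```

>>> apply_moves --motion '[[[-5,0.8,2],0],[[-10,1.6,6],0],[[-11.5,1.8,11],0],[[-11.5,1.8,14.5],0],[[-11.5,1.8,16.5],0],[[-11.5,1.8,17.0],0],[[-11.5,1.8,17.0],0]]'

```text
time: 3.18
ee_pos: [0.6214, -0.0437, 0.0619]
tcp_rot: [[-0.488, 0.873, 0.001], [0.873, 0.488, 0.0], [-0.0, 0.001, -1.0]]
force: [-0.4, -1.2, 0.7]
gripper_width: 0.0003
```

```bash
python3 -c "
from h import *
go(621,-44,40)
for c,b,s in (('top',(125,240,235,405),4.5),('side',(140,270,200,370),4)):
    im=env.get_image(c); g=cv2.resize(im['color'][b[0]:b[1],b[2]:b[3],::-1],None,fx=s,fy=s,interpolation=cv2.INTER_CUBIC); cv2.imwrite('pics/p1'+c+'.png',g)
"
```

```text
t 3.17 p [621.4 -43.7  61.9] F [-0.4 -1.2  0.7] w 0.3 xang 119.19 tilt [ 0.001  0.    -1.   ]
shift cm [-0.01 -0.05  2.19]
```

View pics/p1side.png

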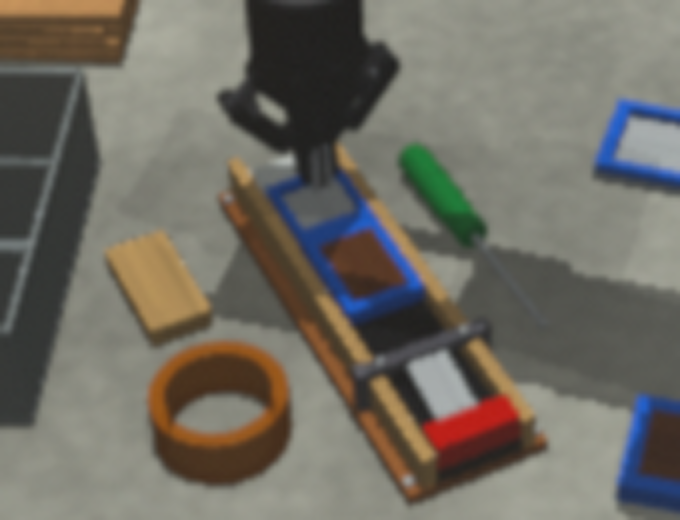

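View pics/p1top.png

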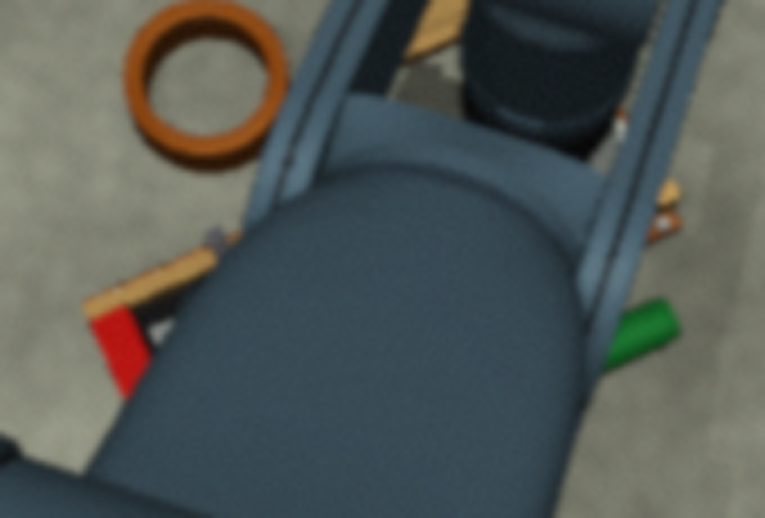

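The side view shows the shut fingertips over the pocket, at crop pixel (318,185), still about 24 mm above its floor. The arm hides the top view. Next I'll go down and press.

>>> apply_moves --motion '[[[0,0,1],0],[[0,0,2],0],[[0,0,2.6],0],[[0,0,2.6],0]]'

```text
time: 3.78
ee_pos: [0.6216, -0.0437, 0.0364]
tcp_rot: [[-0.488, 0.873, 0.002], [0.873, 0.488, -0.0], [-0.001, 0.001, -1.0]]
force: [-0.8, 0.2, 3.6]
gripper_width: 0.0004
```

>>> apply_moves --motion '[[[0,0,0.3],0],[[0,0,0.6],0],[[0,0,0.7],0],[[0,0,0.75],0],[[0,0,0.75],0]]'

```text
time: 4.4
ee_pos: [0.622, -0.0437, 0.03]
tcp_rot: [[-0.488, 0.873, 0.003], [0.873, 0.488, -0.0], [-0.002, 0.002, -1.0]]
force: [-3.2, 0.6, 8.5]
gripper_width: 0.0005
```

>>> apply_moves --motion '[[[0,0,0.2],0],[[0,0,0.35],0],[[0,0,0.35],0]]'

```text
time: 4.78
ee_pos: [0.6232, -0.0439, 0.0295]
tcp_rot: [[-0.488, 0.873, 0.006], [0.873, 0.488, -0.001], [-0.004, 0.005, -1.0]]
force: [-4.7, 1.3, 19.8]
gripper_width: -0.0
```

The plate is fully down at about 20 N. Now I'll slide while keeping the press.

>>> apply_moves --motion '[[[0.4,0,0.3],0],[[0.8,0,0.3],0],[[1.2,0,0.3],0],[[1.6,0,0.3],0],[[2.0,0,0.3],0],[[2.4,0,0.3],0]]'

```text
time: 5.52
ee_pos: [0.6148, -0.0257, 0.0297]
tcp_rot: [[-0.488, 0.873, 0.014], [0.873, 0.488, -0.006], [-0.012, 0.009, -1.0]]
force: [-0.8, -7.6, 15.6]
gripper_width: -0.0
```

```bash
cat > v.py <<'E'
import sys
from h import *
n=sys.argv[1]; go(621,-44,30)
for c,b,s in (('side',(165,270,230,370),5),):
    im=env.get_image(c); g=cv2.resize(im['color'][b[0]:b[1],b[2]:b[3],::-1],None,fx=s,fy=s,interpolation=cv2.INTER_CUBIC); cv2.imwrite(f'pics/{n}{c}.png',g)
E
python3 v.py p2
```

```text
t 5.53 p [614.8 -25.7  29.7] F [-0.8 -7.6 15.6] w -0.0 xang 119.23 tilt [ 0.014 -0.006 -1.   ]
shift cm [-1.9  -0.35 -0.01]
```

View pics/p2side.png

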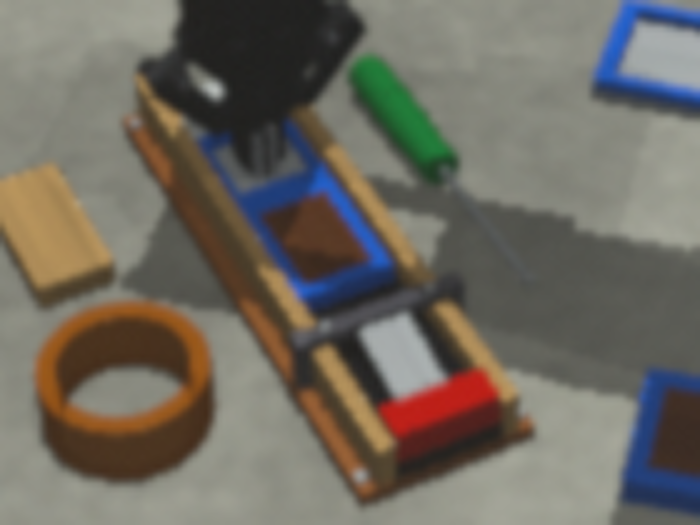

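The carrier has slid forward, with its low nose about 20 mm short of the bar and the fingers in the pocket at (265,150). I'll keep going.

>>> apply_moves --motion '[[[0.7,-0.1,0.35],0],[[1.1,-0.2,0.35],0],[[1.5,-0.2,0.35],0],[[1.9,-0.2,0.35],0],[[2.3,-0.2,0.35],0],[[2.7,-0.2,0.35],0],[[3.1,-0.2,0.35],0]]'

```text
time: 6.45
ee_pos: [0.6023, -0.0019, 0.0298]
tcp_rot: [[-0.488, 0.872, 0.024], [0.872, 0.489, -0.01], [-0.021, 0.016, -1.0]]
force: [1.2, -6.9, 19.2]
gripper_width: -0.0
```

```bash
python3 v.py p3
```

```text
t 6.45 p [602.3  -1.9  29.8] F [ 1.2 -6.9 19.2] w -0.0 xang 119.24 tilt [ 0.024 -0.01  -1.   ]
shift cm [-4.58 -0.43  0.07]
```

View pics/p3side.png

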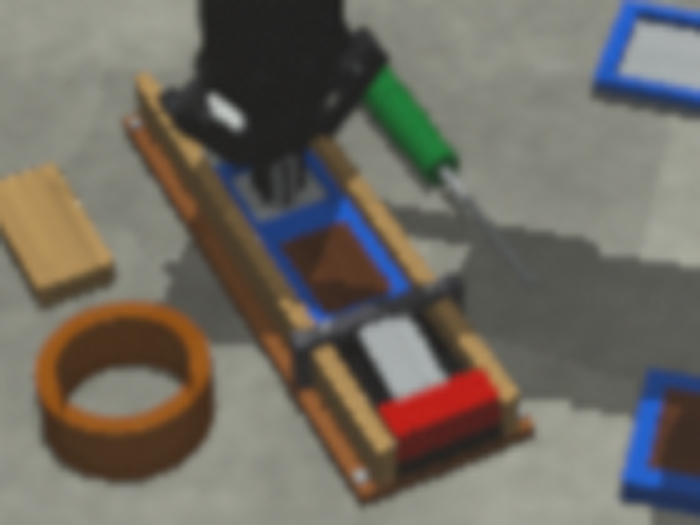

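The nose is at the bar, with the carrier flat and fitting beneath it. Onward under the leaf spring.

>>> apply_moves --motion '[[[0.7,-0.2,0.35],0],[[1.1,-0.2,0.33],0],[[1.5,-0.2,0.32],0],[[1.9,-0.2,0.31],0],[[2.3,-0.2,0.3],0],[[2.7,-0.2,0.3],0],[[3.1,-0.2,0.3],0],[[3.5,-0.2,0.29],0],[[3.9,-0.2,0.28],0]]'

```text
time: 7.62
ee_pos: [0.5855, 0.0289, 0.0301]
tcp_rot: [[-0.489, 0.872, 0.033], [0.872, 0.489, -0.014], [-0.029, 0.022, -0.999]]
force: [-0.3, -8.0, 18.9]
gripper_width: 0.0001
```

```bash
python3 v.py p4
```

```text
t 7.62 p [585.5  28.9  30.1] F [-0.3 -8.  18.9] w 0.1 xang 119.26 tilt [ 0.033 -0.014 -0.999]
shift cm [-8.09 -0.47  0.23]
```

View pics/p4side.png

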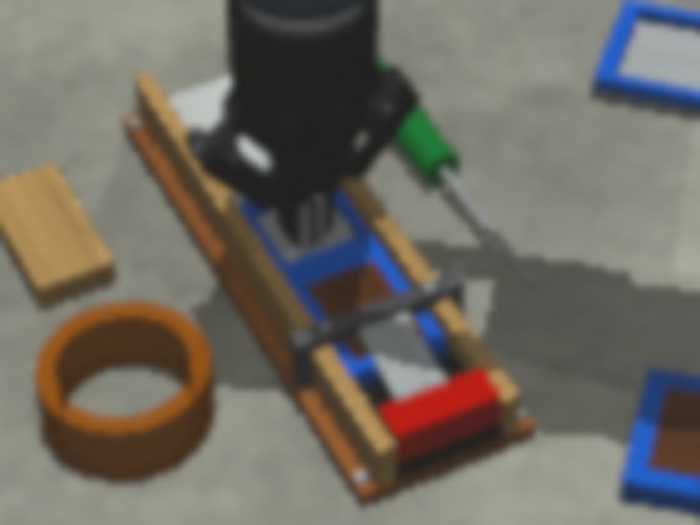

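The nose (blue, around (360,370)) is under the bar and beneath the leaf. About 30 mm remains.

>>> apply_moves --motion '[[[0.7,-0.2,0.35],0],[[1.1,-0.2,0.33],0],[[1.5,-0.2,0.32],0],[[1.9,-0.2,0.31],0],[[2.3,-0.2,0.3],0],[[2.7,-0.2,0.29],0]]'

```text
time: 8.43
ee_pos: [0.5758, 0.049, 0.0301]
tcp_rot: [[-0.489, 0.871, 0.045], [0.872, 0.49, -0.018], [-0.038, 0.03, -0.999]]
force: [2.6, -9.4, 16.6]
gripper_width: -0.0001
```

```bash
python3 v.py p5
```

```text
t 8.43 p [575.8  49.   30.1] F [ 2.6 -9.4 16.6] w -0.1 xang 119.27 tilt [ 0.045 -0.018 -0.999]
shift cm [-10.32  -0.61   0.38]
```

View pics/p5side.png

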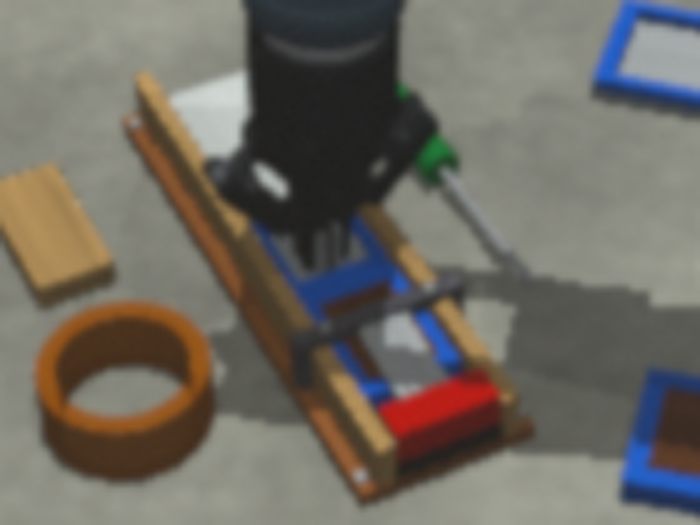

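The nose is now close to the stop. I'll push on until the force rises.

>>> apply_moves --motion '[[[0.6,-0.3,0.3],0],[[0.9,-0.4,0.3],0],[[1.2,-0.4,0.3],0],[[1.4,-0.4,0.3],0]]'

```text
time: 8.98
ee_pos: [0.5708, 0.0574, 0.0302]
tcp_rot: [[-0.488, 0.871, 0.056], [0.871, 0.49, -0.021], [-0.046, 0.039, -0.998]]
force: [3.1, -6.7, 16.3]
gripper_width: -0.0001
```

```bash
python3 v.py p6
```

```text
t 8.97 p [570.8  57.4  30.2] F [ 3.1 -6.7 16.3] w -0.1 xang 119.27 tilt [ 0.056 -0.021 -0.998]
shift cm [-11.29  -0.6    0.52]
```

View pics/p6side.png

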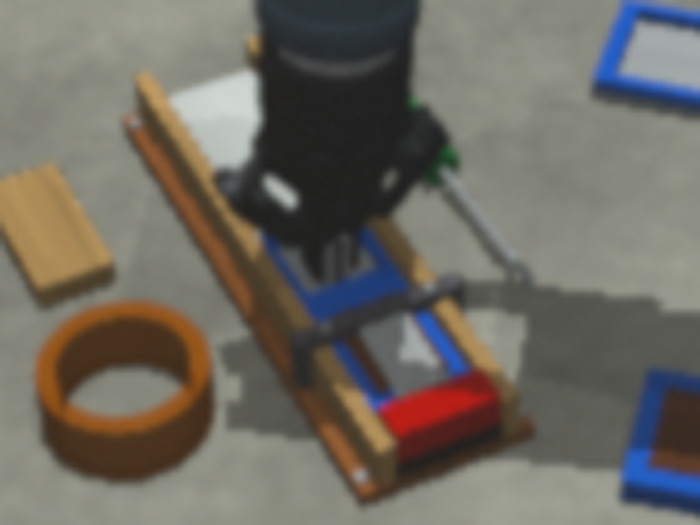

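>>> apply_moves --motion '[[[0.6,-0.2,0.3],0],[[0.9,-0.2,0.3],0],[[1.2,-0.2,0.3],0],[[1.4,-0.2,0.3],0]]'

```text
time: 9.52
ee_pos: [0.5683, 0.063, 0.0303]
tcp_rot: [[-0.49, 0.869, 0.068], [0.87, 0.492, -0.03], [-0.06, 0.045, -0.997]]
force: [4.4, -27.5, 13.0]
gripper_width: -0.0003
```

```bash
python3 v.py p7
```

```text
t 9.53 p [568.3  63.   30.3] F [  4.4 -27.5  13. ] w -0.3 xang 119.37 tilt [ 0.068 -0.03  -0.997]
shift cm [-11.88  -0.68   0.72]
```

View pics/p7side.png

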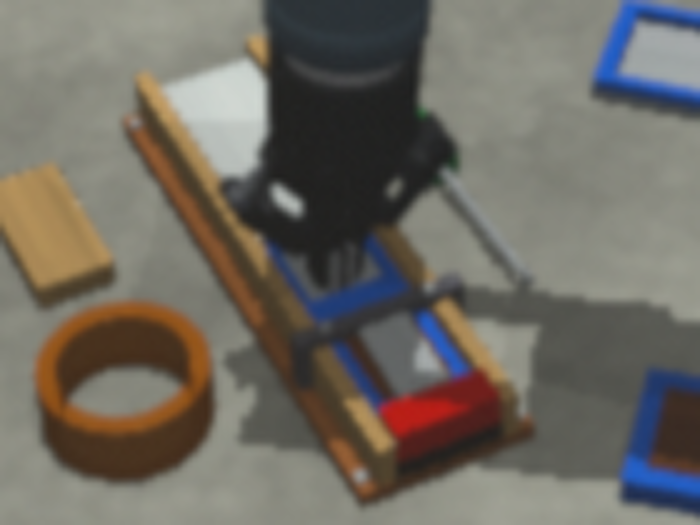

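The nose and panel are hard up to the red stop at (440,400), and the forward force rose to 28 N. I'll release the load and then lift away.

>>> apply_moves --motion '[[[0,0,0],0],[[-0.05,0,-0.15],0],[[-0.2,0,-0.4],0],[[-0.4,0,-1.0],0],[[-0.6,0,-2.0],0],[[-1,0,-4],0],[[-1.5,0,-7],0],[[-2.0,0,-11],0]]'

```text
time: 10.58
ee_pos: [0.5698, 0.0489, 0.1419]
tcp_rot: [[-0.49, 0.869, 0.067], [0.87, 0.492, -0.03], [-0.059, 0.043, -0.997]]
force: [0.5, -0.1, -0.6]
gripper_width: 0.0002
```

```bash
python3 v.py p8
```

```text
t 10.57 p [569.8  48.9 141.9] F [ 0.5 -0.1 -0.6] w 0.2 xang 119.38 tilt [ 0.067 -0.03  -0.997]
shift cm [-9.93 -0.61 11.78]
```

View pics/p8side.png

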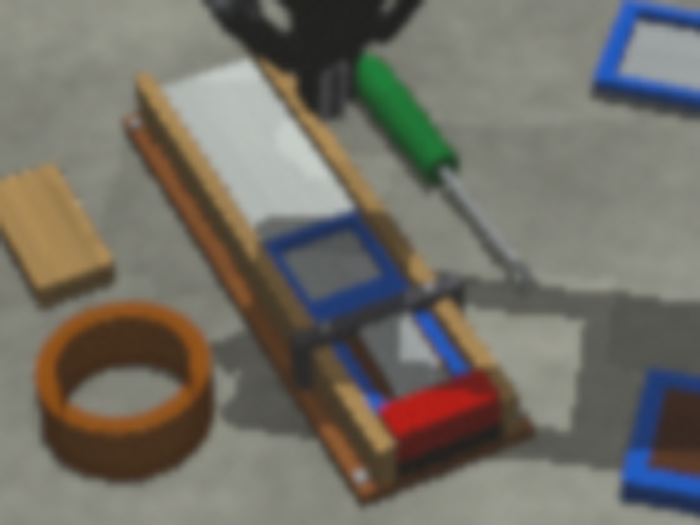

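The fingers are clear, the white plate appears up behind the tail, and the nose is near the stop. I'll move the arm aside and measure from the top.

>>> apply_moves --motion '[[[1,0,-4],0],[[5,0,-9],0],[[11,-1,-10],0],[[17,-2,-10],0],[[23,-3,-10],0],[[29,-4,-10],0],[[34,-6,-10],0],[[38,-10,-10],0],[[38,-14,-10],0]]'

```text
time: 11.75
ee_pos: [0.2558, 0.3142, 0.2163]
tcp_rot: [[-0.493, 0.867, 0.077], [0.868, 0.496, -0.03], [-0.064, 0.052, -0.997]]
force: [-0.1, -0.4, 0.4]
gripper_width: 0.0001
```

Run:
```python
from h import *
go(0,0,0)
b=(125,240,235,405);
a=119.3; u=np.array([np.cos(np.radians(a)),np.sin(np.radians(a))]); j=np.array([601.5,-9])+5*u
for c,b,s in (("top",(125,240,235,405),4.5),("side",(165,270,230,370),5)):
    im=env.get_image(c)
    cv2.imwrite(f"pics/f{c}.png",cv2.resize(im['color'][b[0]:b[1],b[2]:b[3],::-1],None,fx=s,fy=s,interpolation=cv2.INTER_CUBIC))
    draw(im,0,a,103,f"fo{c}.png",b,s,j)
    print(c,[(np.round(d["position"],1).tolist(),round(d["score"],2)) for d in env.pinpoint(c,"pocket")])
    if c=="top":
        p=[]
        for x in (-100,-60,-20,10,20,26,31,50,63,70,50):
            w=[*(j+x*u)/1000,.03]; r=proj(im,w)[0]; print(x,np.round(by_depth(im,r)*1000)[2],end="; ")
```

```text
t 11.75 p [255.8 314.2 216.3] F [-0.1 -0.4  0.4] w 0.1 xang 119.57 tilt [ 0.077 -0.03  -0.997]
shift cm [-13.29 -38.87  20.54]
top [([272.6, 382.9], 0.84), ([310.8, 246.4], 0.75), ([185.1, 310.1], 0.61)]
-100 30.0; -60 29.0; -20 32.0; 10 27.0; 20 33.0; 26 27.0; 31 22.0; 50 29.0; 63 29.0; 70 29.0; 50 29.0; side [([178.3, 366.0], 0.95), ([258.3, 414.9], 0.82), ([219.0, 290.8], 0.78)]
```

View pics/ftop.png

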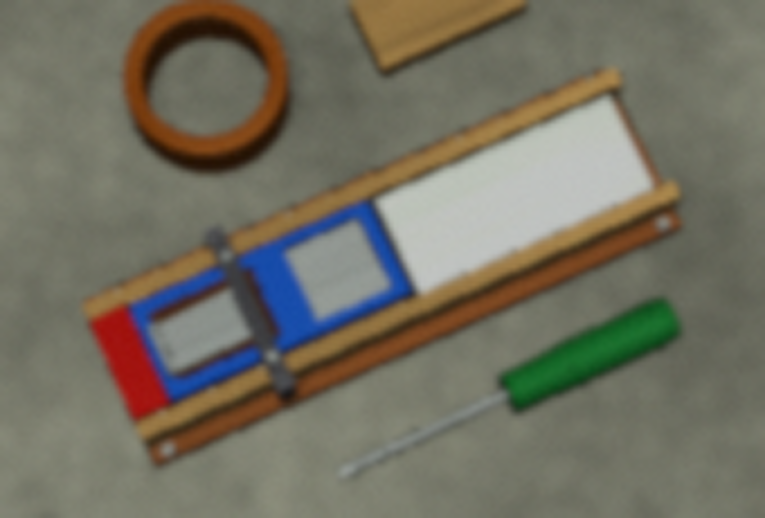

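View pics/fotop.png

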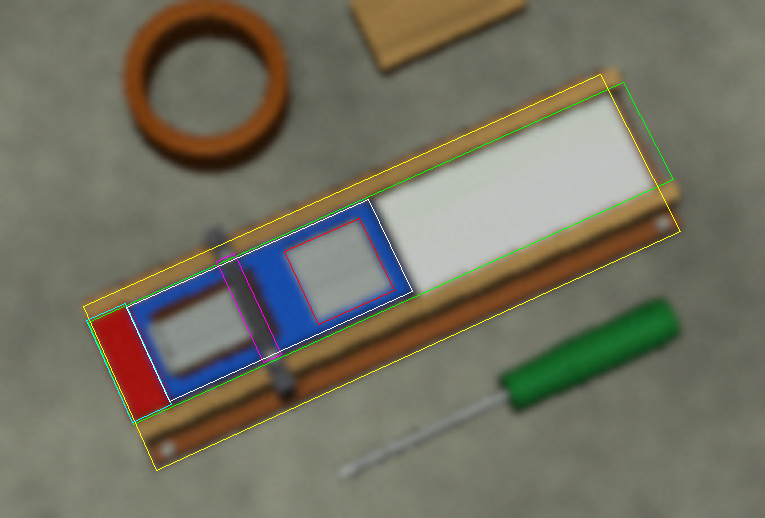

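View pics/fside.png

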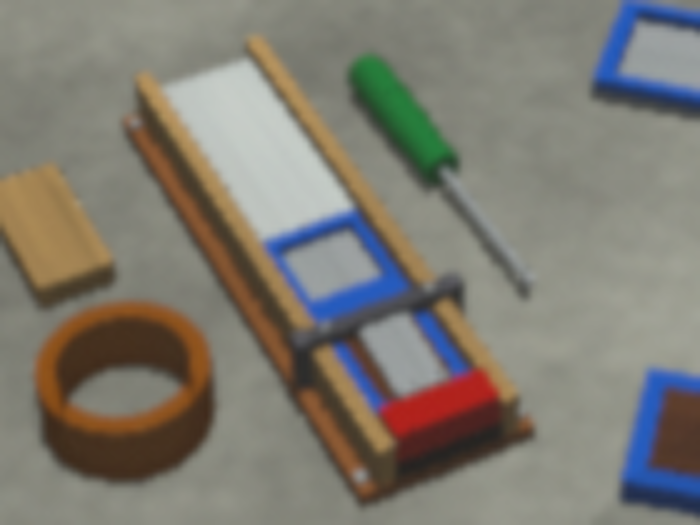

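The top view shows the nose against the stop at (150,355) and the tail on the model outline at home. There is a dark gap at (395,245) between the tail and the plate edge. One more averaged depth check on the plate height, then I'll hand in.

Run:
```python
from h import *
a=119.3; u=np.array([np.cos(np.radians(a)),np.sin(np.radians(a))]); v=np.array([-u[1],u[0]]); j=np.array([601.5,-9])+3*u
im=env.get_image("top")
def h(x0,x1,w):
    z=[]
    for x in np.arange(x0,x1,3):
        for y in np.arange(-w,w+1,3):
            z.append(by_depth(im,proj(im,[*(j+x*u+y*v)/1000,.032])[0])[2]*1000)
    return np.round([np.median(z),np.std(z)],1)
print("plate",h(-95,20,20),"pocket(30)",h(50,78,14),"solid(36)",h(86,104,20),"stop46",h(176,192,20))
```

```text
plate [31.7 87.2] pocket(30) [28.9  2.1] solid(36) [ 34.6 127.6] stop46 [45.2  3. ]
```

The plate reads 31.7 mm (32 mm when up) and the pocket floor 28.9 mm (30 mm when seated), so the carrier is home.

```bash
python3 -c "
from station import env
print(env.finish_job())"
```

```text
the job is handed in; nothing more can be done
None
```

The blue carrier is loaded in the jig: its nose is on the red stop and the sprung plate is up behind its tail. The job was handed in with about 36 s to spare, and it reports no verdict.

- **What I did:** I chose the carrier in the jig (140 x 56 mm), as the other two look-alikes measure about 190 x 76 mm. I pressed in its pocket with shut fingertips at about 20 N until the plate was fully down. I then slid it under the bar and leaf spring until the forward force rose to about 28 N at the stop, and lifted the hand straight away.
- **Last checks:**
    - **Seating:** in the top view the carrier lies on the drawn home outline, with a dark gap between its tail and the plate edge.
    - **Heights:** the median depth gave the plate at 31.7 mm (32 mm when up) and the pocket floor at 28.9 mm (30 mm when seated).
    - **Surroundings:** the screwdriver, tape roll and wood offcut look unmoved in the closing pictures, and the tool feels no force. I did not re-check the mug, bottle, carton and panel offcut, but the arm went nowhere near them at low height.
- **Less certain:**
    - **Leaf spring:** I judged its lift only from the pictures and did not measure its angle.
    - **Depth noise:** single depth readings were scattered by several mm, so the heights are medians. The jig pose is good to 2–3 mm.
    - **Tool tilt:** the tool tilted about 4° while pressing, with no visible effect on the carrier.

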